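Uncap the bead jar in the drawer

TASK

Pull the top drawer of the bead cabinet all the way out to its stop. Then take the cap off the bead jar in that drawer - it may undo clockwise or anticlockwise, so try both ways - and finish while holding the cap in the gripper, level and still, about 10 cm straight up above the jar; do not put it down or let go. Leave the drawer out, the lower drawer shut, and everything else where it is.

Things in the scene. Friction and masses are not known exactly. Their poses are not given: they have to be found in the camera images.
- cabinet: Grey two-drawer bead cabinet with white drawer fronts, fixed to the table, 240 deep x 300 wide x 166 mm high. Origin: centre of its underside, on the table. Its x axis points from its front to its back, z up; the front faces its -x.
- drawer (a joint): Top drawer: how far it is pulled out along the cabinet's -x, in m. 0 = closed, 0.160 = at its stop. It slides with about 4 N of friction and stays where it is left. The drawer moves the jar and all its contents with it.
- drawer_handle (a point): Centre of the top drawer's handle: round steel bar, 10 mm thick, 120 mm long, along the cabinet's y axis, 126 mm above the table, its axis 40 mm in front of the drawer front (35 mm free behind it), open from above. The front's upper edge is 24 mm higher, the cabinet's top 40 mm higher; the lower drawer's handle is 80 mm lower. Moves with the drawer; axes as the cabinet.
- lower_drawer (a joint): Lower drawer, pulled out in m (0 = closed). Not needed: leave it shut.
- jar_mouth (a point): Centre of the rim (137 mm above the table) of the bead jar fixed in the top drawer: squat clear jar, 68 mm across, white neck 43 mm across. It is 130 mm behind the handle's axis and 45 mm to the cabinet's +y of its middle; with the drawer at its stop, 85 mm in front of the cabinet's face. Moves with the drawer; axes as the cabinet.
- cap: Loose white plastic sixteen-sided cap on the bead jar, about 53 mm across, 32 mm high, 30 to 70 g. Origin: centre of its underside; z up along its axis. Seated, the origin is 111 mm above the table, 26 mm below the jar's mouth, and its yaw within about 0.1 rad of the cabinet's. Its sides are free all round; the jar's shoulder is 2 mm below it.
- cap_top (a point): Centre of the cap's flat top, 32 mm above its origin. How the cap acts: one way (either may be it; it cannot be seen) it stops hard 0.1 to 0.3 rad from its seat. The other way it turns easily to a stop 1.15 to 1.35 rad from its seat; from 0.9 rad to that stop it lifts straight off (32 mm clears the neck). Elsewhere three lugs hold it down.
- spool_2: White thread spool 52 mm across, 18 mm high, lying loose in the right part of the top drawer, 120 mm from the jar towards the cabinet's -y. It rides along with the drawer. Origin: centre of its underside. Leave it in the drawer.
- box_1: Clear open bead box 65 x 50 x 45 mm high, beads inside, on the table to the robot's left or right. Origin: centre of its underside. Leave it alone.
- box_2: Another bead box of that size, left or right. Leave it alone.
- box_3: Another bead box of that size, left or right. Leave it alone.
- box_4: Another bead box of that size, left or right. Leave it alone.
- spool_1: White thread spool 68 mm across, 20 mm high, lying flat on the table to the left. Origin: centre of its underside. Leave it alone.
- pen: Clear pen 142 mm long, 11 mm thick, lying on the table on the right. Origin: on the table under its middle; x along it. Leave it alone.
- spool_3: White thread spool 60 mm across, 22 mm high, lying flat on the table to the right. Origin: centre of its underside. Leave it alone.

How it is judged:
On the way:
1. the top drawer is pulled out to its stop, the cap still on the jar (value of joint drawer above 0.15 m and distance between cap and jar_mouth below 0.032 m), for 0.2 s.
At the end, for the whole second after the job is handed in: Top drawer within 20 mm of its stop, lower one shut (20 mm); the gripper alone holds the cap still, level (0.35 rad), its underside 43 to 163 mm above the jar rim and within 50 mm of the jar axis; the spool still lies in the drawer; nothing else has moved 30 mm (value of joint drawer above 0.14 m and height (world z) of cap between 0.18 and 0.3 m and horizontal distance between cap and jar_mouth below 0.05 m and angle between cap's own z axis and vertical below 0.35 rad and contact force between the fingers and cap above 0.5 N and contact force between cap and cabinet below 0.1 N and linear speed of cap below 0.03 m/s and value of joint lower_drawer below 0.02 m and horizontal distance between spool_2 and jar_mouth below 0.16 m and height (world z) of spool_2 below 0.1 m); the arm keeps its last pose, push and grip.
It fails at once if a bystander on the table is moved by more than 30 mm, or the lower drawer is opened by more than 20 mm (distance of any of box_1, box_2, box_3, box_4, spool_1, pen, spool_3 from where it was at the start of the episode above 0.03 m or value of joint lower_drawer above 0.02 m).
It also fails if it takes over 54 s, if anything falls off the work surface, if the arm or the gripper's body presses on something with over 40 N, if the wrist force passes 120 N, or if a joint passes its speed limit or range.

ROBOT

A 6-joint arm with a two-finger parallel gripper is mounted at the origin on the work surface. World frame = base frame: x ahead of the robot, y to its left, z up, the work surface at z = 0. Lengths are in m, angles in rad, forces in N, time in s.
With the tool pointing down it reaches from about 0.35 to 0.85 m from the base axis. Payload 8.1 kg.
Tool frame: the origin (TCP) lies at the very end of the fingers, on their centre line; the grasp point (between the pads) lies 19 mm behind it; x points along the fingers, y is the direction in which the jaws open and shut, and the axes are right-handed (so a half turn about x gives the same grasp; the last joint's range is limited). The gripper opens to 93 mm and grips with 3 to 60 N. Pads are 15 mm wide; open, the fingers measure 128 mm over their backs; the gripper's body (75 mm by 188 mm) begins 65 mm behind the grasp point.
Start: joints at [1.263, 0.13, 1.488, -0, 1.523, -0.085], TCP at [0.133, 0.585, 0.219] pointing down, gripper open.
Joint ranges: [-2.96, 2.96], [-0.89, 2.26], [0.02, 2.5], [-1.34, 4.48], [0, 2.73], [-2.66, 2.66]. Speed limits (rad/s): [2.39, 2.39, 2.79, 3.14, 3.14, 3.14].

INTERFACE

Orientations are given as a rotation vector (axis times angle).
In Python, from plant import * gives the robot as it stands. The module is installed in compiled form; this text tells all that it offers.
- The arm moves only by the tool apply_moves, never from a script. Its argument "series" is a list of rows, each an object with "jaw": the gripper's target within -1 to 1 (shut at 1, half-way at 0, fully open at -1); "linear": the shift along the tool's x, y, z normalised to -1 to 1, where 1 is 0.6 m, a list of three; "roll": the turn about the tool's x normalised to -1 to 1, where 1 is 30 degrees. A call has 1 to 20 rows; each row is the pose to reach, as a shift and turn from the pose measured when the call began, along the tool's axes at that moment; what a row does not reach only later rows make up. A row lasts 1/8 s, in which the tool goes at most 62.5 mm and 10.7 degrees, less where a joint would pass 70% of its speed; a pose out of reach is approached as far as the arm can. A call with a number of a shift or a turn outside -1 to 1 is refused whole. A call with a gripper value outside its range is refused whole. The fingers move at their own pace and stop on an object; "force" is the grip in N (left out, the last holds). Time passes only in rows, so rows that repeat a pose let the fingers close. It gives the time, the measured TCP pose, the force and the opening at its end, in the units of the state.
- read_state(): the state, without advancing time (a new reading comes with each control period).
- read_camera(name): name is "side" or "top"; returns a dict with "pixels" (384x512x3 uint8, blue, green, red), "intrinsics" (3x3 intrinsics, pixels), "D" ([k1, k2, p1, p2, k3] as OpenCV has them; the pictures are not rectified), "rvec" (rotation vector, rad) and "tvec" (3), from world to camera coordinates, as OpenCV has them. Camera axes: x right, y down, z forward; pixel columns grow to the right and rows downward; lengths in m; the calibration is good to about 2 mm. A picture is of the moment at which its call begins. There is no depth.
- close_job(): hands the job in, once; it reports no verdict.
The state is a dict: "t": time; "q": joint angles; "dq": joint speeds; "joint_torque": joint torques, N m; "tool_pos": TCP position; "orientation": TCP orientation; "force": force on the tool from outside, world axes, zero at the start; "wrist_torque": the same for the moment, N m; "opening": finger opening in m.
Only numpy, scipy, OpenCV 4.12 (cv2) and the standard library are available. Lean on these libraries where they do the work, as an engineer would, in place of code of your own. Each camera call takes 0.05 s, during which the arm holds its last target. There are 200 camera calls.

## Working session

There is one attempt and no reset: what is moved stays moved. The work goes in short steps, Python scripts to look and compute and a tool call to move; the robot and the scene stay as the last step left them, time stands still between calls to the robot, and variables do not carry over. Pictures are saved under pics/ and viewed, about 8 in all and at most 12, crops included, and the job is handed in when it is done.

Besides the shell and the picture viewer there is one more tool, called as name(argument=value, ...), one argument or row to a line, values as JSON. apply_moves: Moves the arm, as the interface text tells. Its arguments: {"type":"object","properties":{"series":{"type":"array"},"force":{"type":"number"}},"required":["series"]}

```bash
mkdir -p pics; cat > h.py <<'E'
from plant import *
import numpy as np, cv2
from scipy.spatial.transform import Rotation as R
def cam(n,f=None):
    c=read_camera(n); c['K']=np.array(c['intrinsics'],float); c['D']=np.array(c['D'],float)
    c['R']=cv2.Rodrigues(np.array(c['rvec'],float))[0]; c['t']=np.array(c['tvec'],float).ravel()
    c['C']=-c['R'].T@c['t']
    if f: cv2.imwrite('pics/'+f,c['pixels'])
    return c
def ray(c,p):
    u=cv2.undistortPoints(np.array([[p]],float),c['K'],c['D'])[0,0]
    d=c['R'].T@np.array([*u,1]); return c['C'],d/np.linalg.norm(d)
def onz(c,p,z):
    o,d=ray(c,p); return o+d*(z-o[2])/d[2]
def tri(c1,p1,c2,p2):
    o1,d1=ray(c1,p1);o2,d2=ray(c2,p2)
    s=np.linalg.lstsq(np.c_[d1,-d2],o2-o1,rcond=None)[0]
    a=o1+s[0]*d1;b=o2+s[1]*d2
    return (a+b)/2,np.linalg.norm(a-b)
def proj(c,X):
    return cv2.projectPoints(np.array(X,float).reshape(-1,3),c['R'],c['t'],c['K'],c['D'])[0][:,0]
E
python3 - <<'E'
from h import *
s=read_state(); print({k:np.round(v,3) for k,v in s.items()})
for n in('top','side'):
    c=cam(n,n+'0.png'); print(n,c['C'].round(3),c['R'].round(2).tolist())
a=cv2.imread('pics/top0.png');b=cv2.imread('pics/side0.png')
E
```

```text
{'t': np.float64(0.0), 'q': array([ 1.263,  0.131,  1.489, -0.   ,  1.523, -0.085]), 'dq': array([ 0.   , -0.001,  0.001, -0.001,  0.   ,  0.002]), 'joint_torque': array([-0.0000e+00, -5.5986e+01, -4.9174e+01,  7.7000e-02,  3.6000e-02,
       -0.0000e+00]), 'tool_pos': array([0.132, 0.585, 0.218]), 'orientation': array([ 0.173,  1.564, -0.176]), 'force': array([0.061, 0.183, 0.746]), 'wrist_torque': array([ 0.049, -0.02 , -0.   ]), 'opening': np.float64(0.093)}
top [ 0.458 -0.028  1.234] [[-0.02, -1.0, -0.01], [-0.99, 0.02, -0.12], [0.12, 0.01, -0.99]]
side [ 0.388 -0.967  0.946] [[0.98, -0.18, 0.01], [-0.11, -0.64, -0.76], [0.14, 0.75, -0.65]]
```

View pics/top0.png

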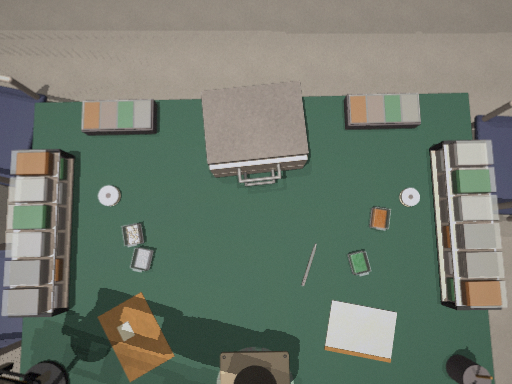

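View pics/side0.png

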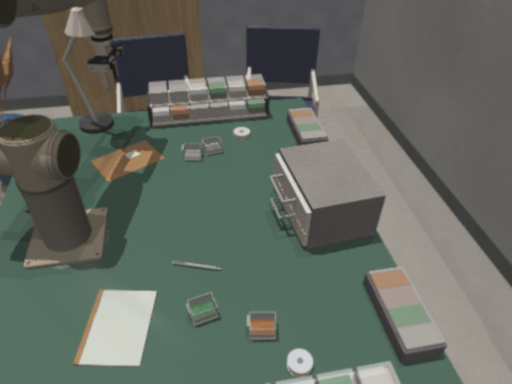

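The top view shows the cabinet at about (203..307, 83..175) with its handles near (260,178). The side view shows the cabinet at (280..378, 145..240) with the upper handle near (283,187). I'll enlarge both.

```bash
python3 - <<'E'
import cv2,numpy as np
a=cv2.imread('pics/top0.png')[140:200,195:315];b=cv2.imread('pics/side0.png')[140:245,265:385]
f=lambda x,s:cv2.resize(x,None,fx=s,fy=s,interpolation=cv2.INTER_CUBIC)
a=f(a,5);b=f(b,5)[:,:600]
b=cv2.resize(b,(343,300)); 
cv2.imwrite('pics/c1.png',a)
b=f(cv2.imread('pics/side0.png')[150:240,265:385],5)
cv2.imwrite('pics/c2.png',b)
E
```

```text
(no output)
```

View pics/c1.png

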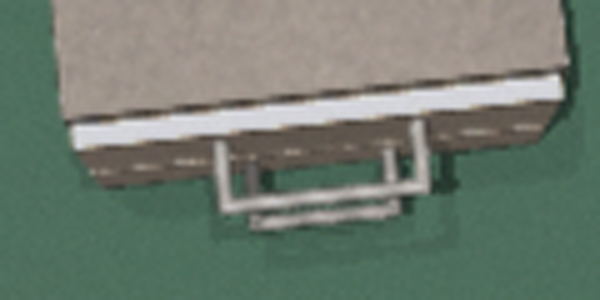

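View pics/c2.png

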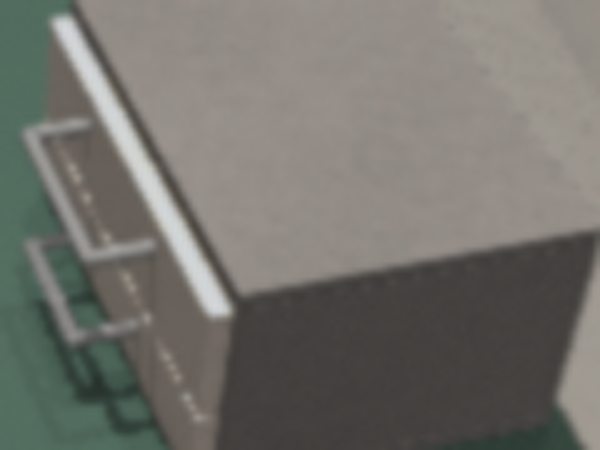

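The crops show the upper bar's ends: top view (228,207) and (424,187), side view (32,133) and (92,254), in crop pixels.

```bash
python3 - <<'E'
from h import *
t=cam('top');s=cam('side')
f=lambda p,o:[(p[0]+.5)/5-.5+o[0],(p[1]+.5)/5-.5+o[1]]
T=lambda *p:f(p,(195,140)); S=lambda *p:f(p,(265,150))
P={}
for n,a,b in[('L',T(228,207),S(32,133)),('R',T(424,187),S(92,254)),
  ('capL',T(62,121),S(75,5)),('capR',T(565,68),S(240,297)),('frontR',T(563,97),S(212,315)),('frontL',T(75,148),S(55,20))]:
    P[n],e=tri(t,a,s,b); print(n,P[n].round(4),round(e,4), onz(t,a,.126)[:2].round(4))
h=(P['L']+P['R'])/2; d=P['L']-P['R']; print('h',h,np.linalg.norm(d),'yaw',np.arctan2(-d[0],d[1]))
d=P['capL']-P['capR'];print('caby',np.linalg.norm(d),np.arctan2(-d[0],d[1]))
d=P['frontL']-P['frontR'];print('fr',np.linalg.norm(d),np.arctan2(-d[0],d[1]))
st=read_state();print(R.from_rotvec(st['orientation']).as_matrix().round(3))
E
```

```text
L [0.6362 0.03   0.1282] 0.0014 [0.6359 0.0302]
R [ 0.6461 -0.0882  0.1289] 0.0019 [ 0.6457 -0.0883]
capL [0.6856 0.1264 0.1535] 0.001 [0.6908 0.1304]
capR [ 0.709  -0.1711  0.1608] 0.0002 [ 0.7171 -0.1757]
frontR [ 0.6942 -0.1708  0.1493] 0.0002 [ 0.6991 -0.1739]
frontL [0.6705 0.1195 0.1481] 0.0015 [0.674  0.1225]
h [ 0.64116583 -0.02911699  0.12856042] 0.11865443218742884 yaw 0.08328249271197245
caby 0.2984974729964146 0.07876345606625734
fr 0.2912476849333504 0.08159095031286
[[-0.     0.221  0.975]
 [-0.001  0.975 -0.221]
 [-1.    -0.001 -0.   ]]
```

apply_moves(
  series=[
    {"jaw":0.44,"linear":[-0.05,-0.2,0.26],"roll":0.5},
    {"jaw":0.44,"linear":[-0.05,-0.4,0.52],"roll":1},
    {"jaw":0.44,"linear":[-0.05,-0.4,0.52],"roll":1},
    {"jaw":0.44,"linear":[-0.05,-0.4,0.52],"roll":1},
    {"jaw":0.44,"linear":[-0.05,-0.4,0.52],"roll":1},
    {"jaw":0.44,"linear":[-0.05,-0.4,0.52],"roll":1},
    {"jaw":0.44,"linear":[-0.05,-0.4,0.52],"roll":1},
    {"jaw":0.44,"linear":[-0.05,-0.4,0.52],"roll":1},
    {"jaw":0.44,"linear":[-0.05,-0.4,0.52],"roll":1},
  ],
  force=30,
)

```text
t: 1.32
tool_pos: [0.3832, 0.2823, 0.2481]
orientation: [0.583, 1.491, -0.585]
force: [-0.2, 0.6, -0.0]
opening: 0.0262
```

```bash
cat >> h.py <<'E'
def need(p,yaw,s=None):
    s=s or read_state(); M=R.from_rotvec(s['orientation']).as_matrix()
    y0=np.arctan2(M[1,1],M[0,1]); r=(yaw-y0+np.pi)%(2*np.pi)-np.pi
    print('t',round(float(s['t']),2),'pos',np.round(s['tool_pos'],4),'yaw',round(y0,3),'q6',round(s['q'][5],3),'F',np.round(s['force'],1),'open',round(float(s['opening']),4),'down',M[:,0].round(3))
    print('linear',(M.T@(np.array(p)-s['tool_pos'])/.6).round(4),'roll',round(-np.degrees(r)/30,3))
E
python3 -c "
from h import *
need([.641,-.029,.23],.081)"
```

```text
t 1.32 pos [0.3832 0.2823 0.2481] yaw 0.825 q6 -0.297 F [-0.2  0.6 -0. ] open 0.0262 down [-0.001 -0.001 -1.   ]
linear [ 0.0302 -0.0893  0.6677] roll 1.42
```

apply_moves(
  series=[
    {"jaw":0.44,"linear":[0.02,-0.04,0.3],"roll":0.5},
    {"jaw":0.44,"linear":[0.03,-0.089,0.668],"roll":1},
    {"jaw":0.44,"linear":[0.03,-0.089,0.668],"roll":1},
    {"jaw":0.44,"linear":[0.03,-0.089,0.668],"roll":1},
    {"jaw":0.44,"linear":[0.03,-0.089,0.668],"roll":1},
    {"jaw":0.44,"linear":[0.03,-0.089,0.668],"roll":1},
    {"jaw":0.44,"linear":[0.03,-0.089,0.668],"roll":1},
    {"jaw":0.44,"linear":[0.03,-0.089,0.668],"roll":1},
    {"jaw":0.44,"linear":[0.03,-0.089,0.668],"roll":1},
  ],
)

```text
t: 2.45
tool_pos: [0.6409, -0.0272, 0.2298]
orientation: [0.983, 1.338, -0.985]
force: [-0.6, 0.5, -0.8]
opening: 0.0263
```

```bash
python3 -c "
from h import *
need([.641,-.029,.20],.081)"
```

```text
t 2.45 pos [ 0.6409 -0.0272  0.2298] yaw 0.303 q6 -0.425 F [-0.6  0.5 -0.8] open 0.0263 down [-0.002 -0.    -1.   ]
linear [ 0.0496 -0.0006  0.0029] roll 0.423
```

apply_moves(
  series=[
    {"jaw":0.44,"linear":[0.05,-0.0,0.003],"roll":0.423},
    {"jaw":0.44,"linear":[0.08,-0.0,0.003],"roll":0.423},
    {"jaw":0.44,"linear":[0.08,-0.0,0.003],"roll":0.423},
    {"jaw":0.44,"linear":[0.08,-0.0,0.003],"roll":0.423},
  ],
)

```text
t: 2.95
tool_pos: [0.6416, -0.0285, 0.1828]
orientation: [1.146, 1.248, -1.148]
force: [-0.2, 0.2, 0.1]
opening: 0.0261
```

```bash
python3 -c "
from h import *
need([.641,-.029,.107],.081)
c=cam('side','s1.png');a=c['pixels'][120:240,230:390];cv2.imwrite('pics/s1c.png',cv2.resize(a,None,fx=5,fy=5,interpolation=2))"
```

```text
t 2.95 pos [ 0.6416 -0.0285  0.1828] yaw 0.084 q6 -0.208 F [-0.2  0.2  0.1] open 0.0261 down [-0.001 -0.    -1.   ]
linear [ 0.1263 -0.0009  0.0007] roll 0.006
```

View pics/s1c.png

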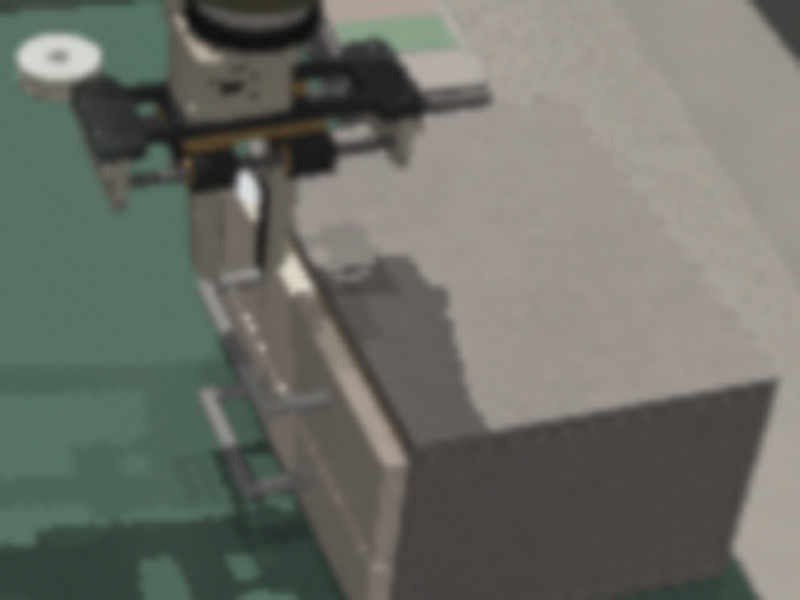

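The close crop shows the fingers, at crop (210..290, 200..270), straddling the upper bar just above it. I'll lower and watch the force.

apply_moves(
  series=[
    {"jaw":0.44,"linear":[0.03,-0.001,0],"roll":0},
    {"jaw":0.44,"linear":[0.06,-0.001,0],"roll":0},
    {"jaw":0.44,"linear":[0.09,-0.001,0],"roll":0},
    {"jaw":0.44,"linear":[0.118,-0.001,0],"roll":0},
    {"jaw":0.44,"linear":[0.118,-0.001,0],"roll":0},
  ],
)

```text
t: 3.62
tool_pos: [0.6397, -0.0286, 0.1096]
orientation: [1.146, 1.251, -1.15]
force: [-0.4, 0.8, -0.3]
opening: 0.026
```

apply_moves(
  series=[
    {"jaw":1,"linear":[0,0,0],"roll":0},
    {"jaw":1,"linear":[0,0,0],"roll":0},
    {"jaw":1,"linear":[0,0,0],"roll":0},
    {"jaw":1,"linear":[0,0,0],"roll":0},
  ],
  force=40,
)

```text
t: 4.12
tool_pos: [0.6405, -0.0287, 0.1103]
orientation: [1.147, 1.249, -1.149]
force: [4.4, -0.0, -1.0]
opening: 0.0089
```

```bash
python3 -c "
from h import *
s=read_state();p=s['tool_pos']-.16*np.array([np.cos(.081),np.sin(.081),0]);need(p,.081)"
```

```text
t 4.12 pos [ 0.6405 -0.0287  0.1103] yaw 0.083 q6 -0.208 F [ 4.4 -0.  -1. ] open 0.0089 down [-0.002 -0.    -1.   ]
linear [ 0.0006 -0.2667 -0.0006] roll 0.004
```

apply_moves(
  series=[
    {"jaw":1,"linear":[0,-0.02,0],"roll":0},
    {"jaw":1,"linear":[0,-0.04,0],"roll":0},
    {"jaw":1,"linear":[0,-0.06,0],"roll":0},
    {"jaw":1,"linear":[0,-0.08,0],"roll":0},
    {"jaw":1,"linear":[0,-0.1,0],"roll":0},
    {"jaw":1,"linear":[0,-0.12,0],"roll":0},
    {"jaw":1,"linear":[0,-0.14,0],"roll":0},
    {"jaw":1,"linear":[0,-0.16,0],"roll":0},
    {"jaw":1,"linear":[0,-0.18,0],"roll":0},
    {"jaw":1,"linear":[0,-0.2,0],"roll":0},
    {"jaw":1,"linear":[0,-0.22,0],"roll":0},
    {"jaw":1,"linear":[0,-0.24,0],"roll":0},
    {"jaw":1,"linear":[0,-0.255,0],"roll":0},
    {"jaw":1,"linear":[0,-0.265,0],"roll":0},
    {"jaw":1,"linear":[0,-0.27,0],"roll":0},
    {"jaw":1,"linear":[0,-0.27,0],"roll":0},
    {"jaw":1,"linear":[0,-0.27,0],"roll":0},
  ],
)

```text
t: 6.25
tool_pos: [0.4823, -0.0421, 0.1104]
orientation: [1.15, 1.243, -1.144]
force: [27.5, -1.8, -27.1]
opening: 0.0087
```

The drawer has moved 159 mm and the force has risen, so it is at the stop. I'll ease off, release and rise.

apply_moves(
  series=[
    {"jaw":0.44,"linear":[0,0,0],"roll":0},
    {"jaw":0.44,"linear":[0,0,0],"roll":0},
    {"jaw":0.44,"linear":[0,0,0],"roll":0},
    {"jaw":0.44,"linear":[-0.03,0,0],"roll":0},
    {"jaw":0.44,"linear":[-0.08,0,0],"roll":0},
    {"jaw":0.44,"linear":[-0.13,0,0],"roll":0},
    {"jaw":0.44,"linear":[-0.2,0,0],"roll":0},
    {"jaw":-1,"linear":[-0.2,0,0],"roll":0},
    {"jaw":-1,"linear":[-0.2,-0.15,0],"roll":0},
    {"jaw":-1,"linear":[-0.2,-0.15,0],"roll":0},
    {"jaw":-1,"linear":[-0.2,-0.15,0],"roll":0},
  ],
)

```text
t: 7.62
tool_pos: [0.3909, -0.0496, 0.23]
orientation: [1.151, 1.242, -1.144]
force: [0.9, -0.6, 0.2]
opening: 0.0613
```

```bash
python3 - <<'E'
from h import *
need([.61,.02,.25],.081)
t=cam('top','t2.png');s=cam('side','s2.png')
# expected cap top from the text
u=np.array([np.cos(.081),np.sin(.081),0]);v=np.array([-u[1],u[0],0])
X=np.array([.641,-.029,.143])-.16*u+.13*u+.045*v
print('pred',X)
o=[]
for c in(t,s):
    p=proj(c,X)[0];print(p)
    x,y=np.round(p).astype(int); a=c['pixels'][y-40:y+40,x-40:x+40]
    print('crop origin',x-40,y-40); o.append(cv2.resize(a,(400,400),interpolation=2))
cv2.imwrite('pics/c3.png',np.hstack(o))
E
```

```text
t 7.62 pos [ 0.3909 -0.0496  0.23  ] yaw 0.082 q6 -0.34 F [ 0.9 -0.6  0.2] open 0.0613 down [ 0.006 -0.    -1.   ]
linear [-0.0311  0.3737 -0.0856] roll 0.003
pred [0.60745735 0.01342511 0.143     ]
[245.67368835 189.46519682]
crop origin 206 149
[262.97979511 176.77440907]
crop origin 223 137
```

View pics/c3.png

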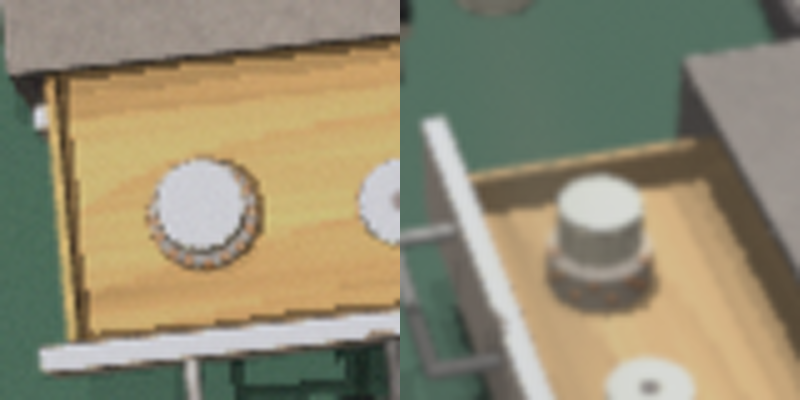

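The crops show the drawer out with the cap on the jar. The cap top centre is at (199,204) in the top crop and (200,202) in the side crop, and both agree with the prediction within a pixel.

```bash
python3 - <<'E'
from h import *
t=cam('top');s=cam('side')
f=lambda p,o:[(p[0]+.5)/5-.5+o[0],(p[1]+.5)/5-.5+o[1]]
print(tri(t,f((199,204),(206,149)),s,f((200,202),(223,137))))
need([.607,.0135,.22],.081)
E
```

```text
(array([0.60718252, 0.0143631 , 0.14152961]), np.float64(0.0013721553455320612))
t 7.83 pos [ 0.3926 -0.0495  0.2301] yaw 0.083 q6 -0.34 F [ 0.6  0.5 -0.9] open 0.0774 down [ 0.006 -0.    -1.   ]
linear [ 0.0192  0.3648 -0.0749] roll 0.004
```

apply_moves(
  series=[
    {"jaw":-0.65,"linear":[-0.02,0.1,-0.02],"roll":0},
    {"jaw":-0.65,"linear":[-0.02,0.2,-0.04],"roll":0},
    {"jaw":-0.65,"linear":[-0.02,0.3,-0.06],"roll":0},
    {"jaw":-0.65,"linear":[0,0.365,-0.076],"roll":0},
    {"jaw":-0.65,"linear":[0.019,0.365,-0.076],"roll":0},
    {"jaw":-0.65,"linear":[0.06,0.365,-0.076],"roll":0},
    {"jaw":-0.65,"linear":[0.06,0.365,-0.076],"roll":0},
  ],
)

```text
t: 8.7
tool_pos: [0.6054, 0.0142, 0.1926]
orientation: [1.148, 1.247, -1.147]
force: [0.7, 0.2, 0.2]
opening: 0.0764
```

```bash
python3 -c "
from h import *
need([.6072,.014,.114],.081)"
```

```text
t 8.7 pos [0.6054 0.0142 0.1926] yaw 0.083 q6 -0.145 F [0.7 0.2 0.2] open 0.0764 down [ 0.001  0.    -1.   ]
linear [0.131  0.0029 0.0006] roll 0.005
```

apply_moves(
  series=[
    {"jaw":-0.65,"linear":[0.04,0.003,0],"roll":0},
    {"jaw":-0.65,"linear":[0.08,0.003,0],"roll":0},
    {"jaw":-0.65,"linear":[0.11,0.003,0],"roll":0},
    {"jaw":-0.65,"linear":[0.13,0.003,0],"roll":0},
    {"jaw":-0.65,"linear":[0.13,0.003,0],"roll":0},
    {"jaw":-0.65,"linear":[0.13,0.003,0],"roll":0},
  ],
)

```text
t: 9.45
tool_pos: [0.6079, 0.0143, 0.1157]
orientation: [1.149, 1.246, -1.146]
force: [0.2, 0.8, 0.7]
opening: 0.0768
```

apply_moves(
  series=[
    {"jaw":0,"linear":[0,0,0],"roll":0},
    {"jaw":0,"linear":[0,0,0],"roll":0},
    {"jaw":0,"linear":[0,0,0],"roll":0},
    {"jaw":0.2,"linear":[0,0,0],"roll":0},
    {"jaw":0.2,"linear":[0,0,0],"roll":0},
  ],
  force=25,
)

```text
t: 10.07
tool_pos: [0.6081, 0.0143, 0.1161]
orientation: [1.149, 1.245, -1.145]
force: [-0.7, 0.5, 3.9]
opening: 0.0528
```

```bash
python3 -c "
from h import *
need([.6072,.014,.114],.081);print(read_state()['wrist_torque'])"
```

```text
t 10.07 pos [0.6081 0.0143 0.1161] yaw 0.083 q6 -0.144 F [-0.7  0.5  3.9] open 0.0528 down [ 0.003 -0.    -1.   ]
linear [ 0.0034 -0.0015  0.0004] roll 0.005
[-0.05001404  0.0979292   0.02541266]
```

Gripped at 52.8 mm. Trying anticlockwise (negative roll) gently first.

apply_moves(
  series=[
    {"jaw":0.2,"linear":[0,0,0],"roll":-0.1},
    {"jaw":0.2,"linear":[0,0,0],"roll":-0.2},
    {"jaw":0.2,"linear":[0,0,0],"roll":-0.3},
    {"jaw":0.2,"linear":[0,0,0],"roll":-0.3},
  ],
)

```text
t: 10.58
tool_pos: [0.608, 0.0132, 0.1161]
orientation: [1.03, 1.31, -1.03]
force: [-2.0, -5.3, 2.3]
opening: 0.053
```

```bash
python3 -c "
from h import *
need([.6081,.0143,.116],.081);print(read_state()['wrist_torque'])"
```

```text
t 10.57 pos [0.608  0.0132 0.1161] yaw 0.24 q6 -0.301 F [-2.  -5.3  2.3] open 0.053 down [ 0.003 -0.002 -1.   ]
linear [ 0.0002  0.0007 -0.0017] roll 0.304
[-1.02239996  0.26862481 -0.08869446]
```

apply_moves(
  series=[
    {"jaw":0.2,"linear":[0,0,0],"roll":-0.1},
    {"jaw":0.2,"linear":[0,0,0],"roll":-0.2},
    {"jaw":0.2,"linear":[0,0,0],"roll":-0.3},
    {"jaw":0.2,"linear":[0,0,0],"roll":-0.35},
    {"jaw":0.2,"linear":[0,0,0],"roll":-0.35},
  ],
)

```text
t: 11.2
tool_pos: [0.6075, 0.0135, 0.116]
orientation: [0.892, 1.378, -0.892]
force: [-3.8, 0.4, 3.7]
opening: 0.0527
```

```bash
python3 -c "
from h import *
need([.6081,.0143,.116],.081);print(read_state()['wrist_torque'])"
```

```text
t 11.2 pos [0.6075 0.0135 0.116 ] yaw 0.422 q6 -0.484 F [-3.8  0.4  3.7] open 0.0527 down [ 0.002 -0.001 -1.   ]
linear [-0.      0.0015 -0.0007] roll 0.652
[ 0.16993515  0.92156365 -0.78110057]
```

The torque reached -0.78 N m after 0.34 rad, which looks like the stop. Trying clockwise.

apply_moves(
  series=[
    {"jaw":0.2,"linear":[0,0,0],"roll":0.1},
    {"jaw":0.2,"linear":[0,0,0],"roll":0.25},
    {"jaw":0.2,"linear":[0,0,0],"roll":0.4},
    {"jaw":0.2,"linear":[0,0,0],"roll":0.55},
    {"jaw":0.2,"linear":[0,0,0],"roll":0.7},
    {"jaw":0.2,"linear":[0,0,0],"roll":0.85},
    {"jaw":0.2,"linear":[0,0,0],"roll":1},
    {"jaw":0.2,"linear":[0,0,0],"roll":1},
  ],
)

```text
t: 12.2
tool_pos: [0.6077, 0.0144, 0.116]
orientation: [1.284, 1.158, -1.281]
force: [-0.4, 5.7, 2.1]
opening: 0.0528
```

```bash
python3 -c "
from h import *
need([.6078,.0139,.116],.081);print(read_state()['wrist_torque'])"
```

```text
t 12.2 pos [0.6077 0.0144 0.116 ] yaw -0.1 q6 0.04 F [-0.4  5.7  2.1] open 0.0528 down [ 0.002  0.    -1.   ]
linear [0.     0.0002 0.0009] roll -0.347
[ 0.8220824   0.21406456 -0.00328014]
```

Low torque after 0.52 rad clockwise, so this is the free way. Continuing.

apply_moves(
  series=[
    {"jaw":0.2,"linear":[0,0,0],"roll":0.15},
    {"jaw":0.2,"linear":[0,0,0],"roll":0.3},
    {"jaw":0.2,"linear":[0,0,0],"roll":0.45},
    {"jaw":0.2,"linear":[0,0,0],"roll":0.6},
    {"jaw":0.2,"linear":[0,0,0],"roll":0.75},
    {"jaw":0.2,"linear":[0,0,0],"roll":0.9},
    {"jaw":0.2,"linear":[0,0,0],"roll":1},
    {"jaw":0.2,"linear":[0,0,0],"roll":1},
  ],
)

```text
t: 13.2
tool_pos: [0.6082, 0.0147, 0.116]
orientation: [1.653, 0.846, -1.648]
force: [2.0, 2.9, 0.9]
opening: 0.0529
```

```bash
python3 -c "
from h import *
need([.6078,.0139,.116],.081);print(read_state()['wrist_torque'])"
```

```text
t 13.2 pos [0.6082 0.0147 0.116 ] yaw -0.622 q6 0.562 F [2.  2.9 0.9] open 0.0529 down [ 0.003  0.    -1.   ]
linear [0.0001 0.0002 0.0015] roll -1.343
[ 0.52418591 -0.20230933  0.04223546]
```

apply_moves(
  series=[
    {"jaw":0.2,"linear":[0,0,0],"roll":0.15},
    {"jaw":0.2,"linear":[0,0,0],"roll":0.3},
    {"jaw":0.2,"linear":[0,0,0],"roll":0.45},
    {"jaw":0.2,"linear":[0,0,0],"roll":0.55},
    {"jaw":0.2,"linear":[0,0,0],"roll":0.55},
  ],
)

```text
t: 13.82
tool_pos: [0.6086, 0.0146, 0.1161]
orientation: [1.843, 0.632, -1.835]
force: [1.9, 2.0, -0.6]
opening: 0.0526
```

```bash
python3 -c "
from h import *
need([.6078,.0139,.116],.081);print(read_state()['wrist_torque'])"
```

```text
t 13.82 pos [0.6086 0.0146 0.1161] yaw -0.908 q6 0.847 F [ 1.9  2.  -0.6] open 0.0526 down [ 0.004  0.    -1.   ]
linear [0.0001 0.0001 0.0018] roll -1.889
[ 0.24287128 -0.23911384 -0.04474622]
```

The cap is now about 1.03–1.23 rad from its seat, inside the release window. Gentle trial lift.

apply_moves(
  series=[
    {"jaw":0.2,"linear":[-0.004,0,0],"roll":0},
    {"jaw":0.2,"linear":[-0.008,0,0],"roll":0},
    {"jaw":0.2,"linear":[-0.012,0,0],"roll":0},
    {"jaw":0.2,"linear":[-0.012,0,0],"roll":0},
  ],
)

```text
t: 14.32
tool_pos: [0.6087, 0.0145, 0.1237]
orientation: [1.843, 0.631, -1.835]
force: [1.6, 2.0, 1.6]
opening: 0.0527
```

apply_moves(
  series=[
    {"jaw":0.2,"linear":[-0.015,0,0],"roll":0},
    {"jaw":0.2,"linear":[-0.03,0,0],"roll":0},
    {"jaw":0.2,"linear":[-0.045,0,0],"roll":0},
    {"jaw":0.2,"linear":[-0.06,0,0],"roll":0},
    {"jaw":0.2,"linear":[-0.09,0,0],"roll":0},
    {"jaw":0.2,"linear":[-0.12,0,0],"roll":0},
    {"jaw":0.2,"linear":[-0.15,0,0],"roll":0},
    {"jaw":0.2,"linear":[-0.18,0,0],"roll":0},
    {"jaw":0.2,"linear":[-0.197,0,0],"roll":0},
    {"jaw":0.2,"linear":[-0.197,0,0],"roll":0},
    {"jaw":0.2,"linear":[-0.197,0,0],"roll":0},
    {"jaw":0.2,"linear":[-0.197,0,0],"roll":0},
  ],
)

```text
t: 15.82
tool_pos: [0.6077, 0.0146, 0.2408]
orientation: [1.842, 0.632, -1.836]
force: [-0.1, 0.3, -0.9]
opening: 0.0526
```

```bash
python3 - <<'E'
from h import *
need([.607,.014,.242],.081)
o=[]
for n in('top','side'):
    c=cam(n,n+'3.png'); x,y=np.round(proj(c,[.607,.014,.2])[0]).astype(int)
    o.append(cv2.resize(c['pixels'][y-50:y+50,x-50:x+50],(400,400),interpolation=2)); print(x-50,y-50)
    print(proj(c,[[.607,.014,.237],[.607,.014,.137]]))
cv2.imwrite('pics/c4.png',np.hstack(o))
E
```

```text
t 15.82 pos [0.6077 0.0146 0.2408] yaw -0.908 q6 0.847 F [-0.1  0.3 -0.9] open 0.0526 down [ 0.003  0.    -1.   ]
linear [-0.002   0.0001  0.0014] roll -1.888
195 137
[[244.07497813 184.95095119]
 [245.5638294  189.89352112]]
213 112
[[263.55569963 151.64869231]
 [262.75111517 178.19246915]]
```

View pics/c4.png

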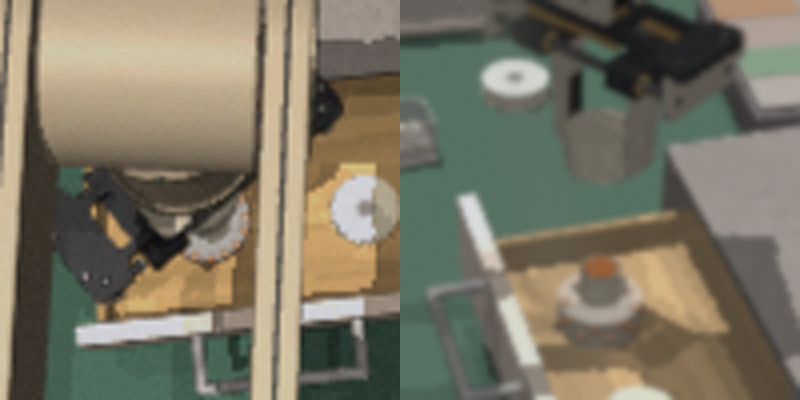

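The side crop shows the cap held level in the fingers, underside at about (200,180). The open jar with orange beads is straight below it at (200,265), the drawer is still out and the spool is in it. Handing in.

```bash
python3 -c "
from h import *
s=read_state();print(s['tool_pos'],s['opening'],np.abs(s['dq']).max());print(close_job())"
```

```text
[0.6077975  0.01456605 0.24109824] 0.05254522907612664 0.0028812135166670612
the job is handed in; nothing more can be done
None
```

The job is handed in: the top drawer is out at its stop and the gripper is holding the cap about 10 cm above the jar. The run took about 16 s of the 54 s allowed.

- **Drawer:** I gripped the handle and pulled it 159 mm, until the force rose at the stop. The last picture shows it still out, with the spool in it.
- **Cap:** Anticlockwise it stopped hard, at about 0.8 N m. Clockwise it turned freely for 1.33 rad and then lifted off without resistance.
- **Last checks:**
  - The finger opening was steady at 52.5 mm, and the arm was at rest.
  - The tool was vertical to about 0.003 rad, with the fingertips at z = 0.241 m. That puts the cap's underside about 0.1 m above the rim.
  - In the side view the cap hangs directly over the open jar.

No check failed or disagreed. I did not measure the lower drawer or the things on the table at the end. The gripper's path kept clear of them and no unexpected contact force showed in the readings.

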